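# Set the frame-corner jig: pin home, clamp nut a quarter turn off its stop

### The job

Take the mallet by its handle, knock the jig's red-headed sprung pin down with it until the pin is fully home, and lay the mallet back down on the bench, clear of the jig. Then screw the black knurled clamp nut down (clockwise) until it bottoms out, back it off a quarter turn so that the frame rail can still slide under the strap, and finish while holding the nut there in the gripper: do not let go. Strike the pin with the mallet only, never with the gripper, and leave the other things on the bench undisturbed.

Things in the scene. Friction and masses are not known exactly. Their poses are not given: they have to be found in the camera images.
- jig: fixed blue base plate, 160 mm along its x, 280 mm along its y, 18 mm thick, lying on the bench; origin at the centre of its underside. At its y = -85 mm: the sprung pin in a brass boss (32 mm across, its top 38 mm above the bench). At its y = +80 mm: the clamp nut, over a steel strap (105 mm along x, 30 mm along y, its top 44 mm above the bench) that lies across a wooden frame rail (along y from -40 to 130 mm, x from 15 to 55 mm, its top 38 mm above the bench).
- pin (a joint): how far the pin has been driven down, m: 0 = fully up, 0.016 = fully home (its head sits on the brass boss). Light spring and friction: it takes 4 N to start and 6 N at the bottom, and it stays where it is left.
- pin_top (a point): centre of the flat top of the pin's red head (20 mm across, 6 mm thick, on a 12 mm shank). 60 mm above the bench when up, 44 mm when fully home.
- clamp_nut (a joint): turn of the clamp nut, rad, growing clockwise seen from above (tightening); 3.6 = bottomed out, where it stops hard. It starts somewhere between 0.6 and 2.0 and may be turned freely both ways (about 0.12 N m of friction); it stays where it is left. It sinks 6 mm a turn. When it has bottomed out, the white mark on its top points along the jig's -x, at the white line painted on the plate there; a quarter turn back from that the mark points along the jig's -y, at the pin.
- nut_top (a point): centre of the top of the clamp nut, a black knurled cylinder 40 mm across and 34 mm tall with a white radial mark on top. The top is 82 mm above the bench when the nut has bottomed out; below the nut lie only a 34 mm washer (4 mm thick) and the strap. It can be gripped across any diameter.
- mallet: mallet (0.24 to 0.44 kg) standing on the striking face of its head: an orange head with black rubber faces, 56 mm along x, 52 mm along y, 80 mm tall, and a wooden handle that runs level along its -x from the head to x = -178 mm, 20 mm wide (y), 24 mm tall, its middle 40 mm above the striking face. Origin at the centre of the lower striking face; z up out of that face. Let go in that stance on the bench it stands steadily.
- mallet_grip (a point): point in the middle of the mallet's handle, 70 mm from the head's axis (42 mm from the head's side), 40 mm above the striking face: a good place to grip it from above, across its 20 mm width
- bench: the fixed plywood work bench, its top at height 0
- glue_bottle: white glue bottle with a yellow label, 60 mm across, 170 mm tall, standing; origin at the centre of its underside; to be left alone
- wax_tin: short green tin, 72 mm across, 60 mm tall, standing; origin at the centre of its underside; to be left alone
- tape_measure: yellow and black tape measure, 66 x 34 x 62 mm, standing; origin at the centre of its underside; to be left alone
- offcut: offcut of pale wood, 90 x 45 x 20 mm, lying; origin at the centre of its underside; to be left alone
- square: try square lying flat: dark wood stock 100 mm along its x, steel blade 160 mm along its +y, at the stock's +x end; 14 mm high; origin under the centre of the stock; to be left alone
- key_box: small open cardboard box of wooden corner keys, 80 x 110 x 40 mm; origin at the centre of its underside; to be left alone
Things that resemble listed ones, but are neither listed nor needed, are in the scene too. Leave any blue or turquoise look-alike of the mallet alone.

How it is judged (in metres and radians):
On the way, in this order (a step that is already met when the one before it is completed fails the run):
1. the pin is fully home, with the held mallet over it (value of joint pin above 0.0145 m and horizontal distance between mallet and pin_top below 0.035 m and contact force between the fingers and mallet above 1 N), for 0.03 s.
2. the mallet lies on the bench, let go, clear of the jig (height (world z) of mallet_grip below 0.055 m and contact force between mallet and bench above 1.5 N and contact force between mallet and the fingers below 0.2 N and contact force between mallet and jig below 0.2 N and linear speed of mallet below 0.05 m/s), for 0.2 s.
3. the nut has bottomed out, turned by the gripper (value of joint clamp_nut above 3.52 rad and contact force between the fingers and clamp_nut above 1.5 N), for 0.1 s.
At the end, for the whole second after the job is handed in: The fingers hold the nut (over 1.5 N) at rest, backed off a quarter turn from its stop within 0.4 rad (joint 1.63 to 2.43); the pin is within 1.5 mm of fully home; the mallet rests on the bench (its handle point below 55 mm), still, touching neither jig nor fingers (all of step 2 and value of joint clamp_nut between 1.629 and 2.429 rad and velocity of joint clamp_nut between -0.05 and 0.05 rad/s and contact force between the fingers and clamp_nut above 1.5 N and value of joint pin above 0.0145 m); the arm keeps its last pose, push and grip.
It fails at once if the robot itself pushes the pin (contact force between any of the fingers, the arm and pin above 1 N).
It fails at once if another thing on the bench is moved more than 30 mm or tipped over (distance of any of glue_bottle, wax_tin, tape_measure, offcut, square, key_box from where it was at the start of the episode above 0.03 m or angle between any of glue_bottle, wax_tin, tape_measure, offcut, square, key_box's own z axis and vertical above 0.5 rad).
It also fails if it takes over 67 s, if anything falls off the work surface, if the arm or the gripper's body presses on something with over 40 N, if the wrist force passes 120 N, or if a joint passes its speed limit or range.

### The arm

A 6-joint arm with a two-finger parallel gripper is mounted at the origin on the work surface. World frame = base frame: x ahead of the robot, y to its left, z up, the work surface at z = 0. Lengths are in mm, angles in rad, forces in N, time in s.
With the tool pointing down it reaches from about 275 to 725 mm from the base axis. Payload 15.9 kg.
Tool frame: the origin (TCP) lies at the very end of the fingers, on their centre line; the grasp point (between the pads) lies 19 mm behind it; z points along the fingers, y is the line along which they close (so a half turn about z gives the same grasp; the last joint's range is limited). The gripper opens to 85 mm and grips with 20 to 120 N. Pads are 22 mm wide; open, the fingers measure 114 mm over their backs; the gripper's body (76 mm by 85 mm) begins 54 mm behind the grasp point. The pads swing forward as they close: fully open they stand 13 mm farther back than shut.
Start: joints at [1.121, 0.213, -0.034, 1.323, 0, 1.571], TCP at [217.385, 450.255, 231.306] pointing down, gripper open.
Joint ranges: [-2.98, 2.98], [-0.74, 1.72], [-1.14, 1.35], [-2.1, 2.04], [-1.57, 1.44], [-3.14, 3.14]. Speed limits (rad/s): [1.89, 1.89, 2.39, 2.57, 3.14, 3.14].

### API

Orientations are given as a rotation vector (axis times angle).
In Python, from bench import * gives the robot as it stands.
- The arm moves only by the tool play_rows, never from a script. Its argument "commands" is a list of rows, each an object of numbers: "tx", "ty", "tz": the shift along the tool's x, y, z scaled (see below); "rx", "ry", "rz": the turn, a rotation vector about the tool's x, y, z scaled (see below). A call has 1 to 20 rows; each row shifts and turns the commanded pose from where the row before left it, along the tool's axes as they then stand; what a row does not reach is not made up. The controller multiplies each number of a shift by 0.05 m and each number of a turn by 6 degrees. A row lasts 1/10 s, in which the tool goes at most 50 mm and 8.59 degrees, less where a joint would pass 70% of its speed; a pose out of reach is approached as far as the arm can. A call with a number of a shift or a turn outside -1 to 1 is refused whole. A call with a gripper value outside its range is refused whole. "fingers" is the closure, from 0 (fully open) to 1 (shut), set as the call begins (left out, the last holds). The fingers move at their own pace and stop on an object; "force" is the grip in N (left out, the last holds). Time passes only in rows, so rows that do not move let the fingers close. It gives the time, the measured TCP pose, the force, the opening and the grip force at its end, in the units of the state.
- state(): the state, without advancing time (a new reading comes with each control period).
- grab_frame(name): name is "scene" or "top" or "wrist"; returns the picture (400x640x3 uint8, red, green, blue); there is no depth.
- camera_info(name): a dict with "camera_matrix" (3x3 intrinsics, pixels), "dist" ([k1, k2, p1, p2, k3] as OpenCV has them; the pictures are not rectified), "extrinsics" (4x4, takes a point from world to camera coordinates). Camera axes: x right, y up, looking along -z (the intrinsics and any distortion apply to the point x, -y, -z); pixel columns grow to the right and rows downward; lengths in mm; the calibration is good to about 2 mm. A picture is of the moment at which its call begins: read the wrist's pose just before it. camera_info takes no time and is no camera call; for the wrist camera it gives the pose at the moment of the call.
- close_job(): hands the job in; it is judged then, once.
Trained networks look in the newest picture that a camera, given by its name, has taken for a name from the list of things; names that differ only in an ending like _2 or _b are one class to them, and where a whole thing is asked for, a point or a joint stands for the part that bears it (a point fixed in the world has none). Each returns a list of dicts, best first, with "confidence" (0 to 1); they miss things now and then, are a little off and sometimes report something else, mostly with a low value. They report only what shows in the picture. A call takes as long as a camera call. They do not tell look-alikes from the thing itself.
- outline_of(name, camera): "mask" (400x640 bool, what is visible of it) and "point" ([column, row] in pixels, amid what is visible of it).
The state is a dict: "time": time; "joint_positions": joint angles; "joint_vel": joint speeds; "joint_efforts": joint torques, N m; "position": TCP position; "orientation": TCP orientation; "contact_force": force on the tool from outside, world axes, zero at the start; "torque": the same for the moment, N m; "gripper_width": finger opening in mm; "gripper_force": force on a finger pad.
Only numpy, scipy, OpenCV 4.12 (cv2) and the standard library are available. Lean on these libraries where they do the work, as an engineer would, in place of code of your own. Each camera call takes 0.05 s, during which the arm holds its last target. There are 200 camera calls.

## Working session

There is one attempt and no reset: what is moved stays moved. The work goes in short steps, Python scripts to look and compute and a tool call to move; the robot and the scene stay as the last step left them, time stands still between calls to the robot, and variables do not carry over. Pictures are saved under pics/ and viewed, at most 10 in all, crops included, and the job is handed in when it is done.

Besides the shell and the picture viewer there is one more tool, called after "Emit:" as name([rows], argument=value, ...), one row to a line, values as JSON. play_rows: Moves the arm, as the interface text tells. Shifts and turns lie within -1 to 1; 1 stands for 0.05 m of shift or 6 degrees of turn. Its arguments: {"type":"object","properties":{"commands":{"type":"array","items":{"type":"object","properties":{"tx":{"type":"number","minimum":-1,"maximum":1},"ty":{"type":"number","minimum":-1,"maximum":1},"tz":{"type":"number","minimum":-1,"maximum":1},"rx":{"type":"number","minimum":-1,"maximum":1},"ry":{"type":"number","minimum":-1,"maximum":1},"rz":{"type":"number","minimum":-1,"maximum":1}}}},"fingers":{"type":"number"},"force":{"type":"number"}},"required":["commands"]}

```bash
mkdir -p pics; python3 - <<'E'
from bench import *
import cv2, numpy as np
s=state(); print(s['time'],s['position'],s['orientation'])
for n in ("scene","top"):
    im=grab_frame(n); cv2.imwrite(f"pics/{n}0.png",im[:,:,::-1])
    c=camera_info(n); print(n,np.round(c['camera_matrix'],1).tolist(),np.round(c['dist'],3),np.round(c['extrinsics'],3).tolist())
    for t in ("mallet","jig","clamp_nut","pin","mallet_grip"):
        print(t,[(round(d['confidence'],2),np.round(d['point']).tolist(),int(d['mask'].sum())) for d in outline_of(t,n)])
E
```

```text
0.0 [217.24290693 449.96035704 230.82998409] [-7.00560552e-01 -3.06222051e+00  1.67636901e-03]
scene [[367.1, 0.0, 319.5], [0.0, 367.1, 206.0], [0.0, 0.0, 1.0]] [-0.085  0.     0.     0.     0.   ] [[0.486, 0.874, -0.011, -251.428], [-0.622, 0.355, 0.698, 300.133], [0.614, -0.332, 0.716, -1590.222], [0.0, 0.0, 0.0, 1.0]]
mallet [(0.96, [187.0, 206.0], 750), (0.88, [239.0, 231.0], 686), (0.76, [331.0, 180.0], 464)]
jig [(0.72, [343.0, 227.0], 3337)]
clamp_nut [(0.52, [365.0, 207.0], 192)]
pin []
mallet_grip [(0.75, [237.0, 228.0], 631), (0.73, [188.0, 208.0], 717), (0.59, [331.0, 175.0], 477)]
top [[399.1, 0.0, 312.6], [0.0, 399.1, 204.0], [0.0, 0.0, 1.0]] [0.003 0.    0.    0.    0.   ] [[0.027, -1.0, 0.013, -47.016], [0.996, 0.028, 0.085, -535.606], [-0.086, 0.011, 0.996, -1284.895], [0.0, 0.0, 0.0, 1.0]]
mallet [(0.88, [386.0, 219.0], 634), (0.75, [268.0, 246.0], 647), (0.62, [430.0, 273.0], 716)]
jig [(0.81, [290.0, 178.0], 4096)]
clamp_nut [(0.63, [266.0, 173.0], 161)]
pin [(0.25, [293.0, 178.0], 4103)]
mallet_grip [(0.92, [384.0, 221.0], 673), (0.9, [266.0, 245.0], 642), (0.89, [431.0, 277.0], 794)]
```

```bash
python3 - <<'E'
import cv2
im=cv2.imread("pics/top0.png")[110:330,190:490]; cv2.imwrite("pics/top0c.png",cv2.resize(im,None,fx=2.66,fy=2.66,interpolation=cv2.INTER_CUBIC))
E
```

```text
(no output)
```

View pics/top0c.png

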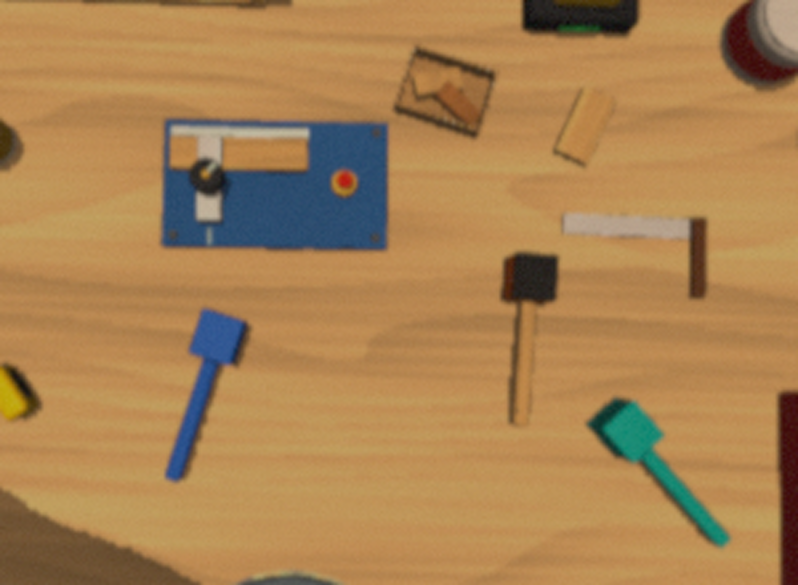

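View pics/scene0.png

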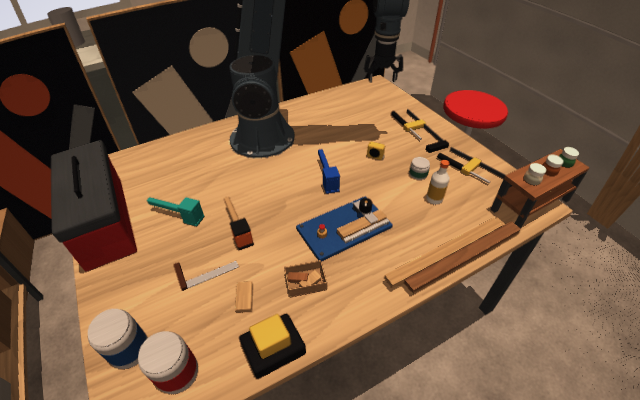

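The real mallet is the one with the black/orange head and wooden handle at top px (387,219). The look-alikes are blue (268,246) and turquoise (430,273). The jig has its pin at px (319,178) and its nut at (267,176); jig axes run roughly with the world axes.

```bash
cat > h.py <<'E'
from bench import *
import cv2, numpy as np
from scipy.spatial.transform import Rotation as R
def back(px,z,cam,info=None):
    c=info or camera_info(cam); E=np.array(c['extrinsics'])
    u=cv2.undistortPoints(np.array(px,float).reshape(-1,1,2),np.array(c['camera_matrix']),np.array(c['dist'])).reshape(-1,2)
    d=np.c_[u[:,0],-u[:,1],-np.ones(len(u))]@E[:3,:3]
    o=-E[:3,:3].T@E[:3,3]
    return o+d*((np.broadcast_to(z,len(u))-o[2])/d[:,2])[:,None]
E
python3 - <<'E'
from h import *
p=lambda x,y:(190+x/2.667,110+y/2.667)
names=['head c','h near','h end','pin','nut','jigTL','TR','BR','BL','line','boxc','square tip','blue head','offcut']
px=[p(534,278),p(528,310),p(520,422),p(344,181),p(207,175),p(165,120),p(387,123),p(386,249),p(162,247),p(209,236),p(445,91),p(563,224),p(218,336),p(585,126)]
z=[80,52,52,60,86,18,18,18,18,18,40,14,80,20]
for n,q in zip(names,back(px,z,"top")): print(n,np.round(q))
s=state();print(R.from_rotvec(s['orientation']).as_matrix().round(3))
c=camera_info('wrist');E=c['extrinsics'];print(-E[:3,:3].T@E[:3,3],c['camera_matrix'])
# mallet axis from mask of handle by scene-free colour: fit line on mask
m=outline_of('mallet','top')
E
```

```text
head c [ 506. -276.   80.]
h near [ 470. -275.   52.]
h end [ 336. -267.   52.]
pin [618. -50.  60.]
nut [616. 112.  86.]
jigTL [695. 174.  18.]
TR [ 699. -103.   18.]
BR [ 541. -105.   18.]
BL [536. 171.  18.]
line [551. 114.  18.]
boxc [ 736. -172.   40.]
square tip [ 579. -325.   14.]
blue head [428.  93.  80.]
offcut [ 702. -350.   20.]
[[-0.901  0.435 -0.   ]
 [ 0.435  0.901 -0.   ]
 [ 0.    -0.    -1.   ]]
[145.26498031 484.64623937 374.14650119] [[340.02523491   0.         319.47497815]
 [  0.         340.02523491 200.82643774]
 [  0.           0.           1.        ]]
```

Emit:
play_rows([
  {"rz":-1},
  {"rz":-1},
  {"rz":-1},
  {"rz":-0.75},
], fingers=0, force=120)

```text
schema error: expected keys tx, ty, tz, rx, ry, rz
```

Emit:
play_rows([
  {"tx":-0.1,"ty":-0.3},
  {"tx":-0.27,"ty":-0.75},
  {"tx":-0.27,"ty":-0.75},
  {"tx":-0.27,"ty":-0.75},
  {"tx":-0.27,"ty":-0.75},
  {"tx":-0.27,"ty":-0.75},
  {"tx":-0.27,"ty":-0.75},
  {"tx":-0.27,"ty":-0.75},
  {"tx":-0.27,"ty":-0.75},
  {"tx":-0.27,"ty":-0.75},
  {"tx":-0.27,"ty":-0.75},
  {"tx":-0.27,"ty":-0.75},
  {"tx":-0.27,"ty":-0.75},
  {"tx":-0.27,"ty":-0.75},
  {"tx":-0.27,"ty":-0.75},
  {"tx":-0.27,"ty":-0.75},
  {"tx":-0.27,"ty":-0.75},
  {"tx":-0.27,"ty":-0.75},
  {"tx":-0.27,"ty":-0.75},
  {"tx":-0.1,"ty":-0.3},
])

```text
schema error: expected keys tx, ty, tz, rx, ry, rz
```

```bash
python3 - <<'E'
from h import *
s=state();print(s['time'],s['position'],s['joint_positions'],R.from_rotvec(s['orientation']).as_matrix().round(3).tolist())
im=grab_frame('wrist');cv2.imwrite('pics/w1.png',im[:,:,::-1])
for d in outline_of('mallet','wrist'): print(d['confidence'],d['point'],d['mask'].sum())
E
```

```text
0.65 [217.36601538 450.25208164 231.30927438] [ 1.12101143e+00  2.12882479e-01 -3.44134004e-02  1.32350918e+00
  3.16651392e-05  1.57080468e+00] [[-0.901, 0.435, -0.0], [0.435, 0.901, 0.0], [0.0, -0.0, -1.0]]
0.75 [114.2, 323.7] 764
```

View pics/w1.png

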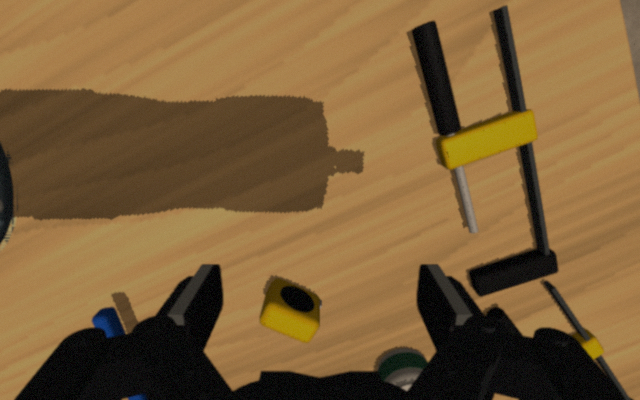

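The rows need all six keys, so the arm hasn't moved; this view shows only the start area (clamps and tape measure). I'll resend with every key.

Emit:
play_rows([
  {"tx":0,"ty":0,"tz":0,"rx":0,"ry":0,"rz":-1},
  {"tx":0,"ty":0,"tz":0,"rx":0,"ry":0,"rz":-1},
  {"tx":0,"ty":0,"tz":0,"rx":0,"ry":0,"rz":-1},
  {"tx":0,"ty":0,"tz":0,"rx":0,"ry":0,"rz":-0.75},
], fingers=0, force=120)

```text
time: 1.15
position: [217.4, 450.2, 231.3]
orientation: [0.083, 3.14, -0.0]
contact_force: [0.9, 0.7, 0.6]
gripper_width: 85.4
gripper_force: 0.0
```

Emit:
play_rows([
  {"tx":-0.1,"ty":-0.3,"tz":0,"rx":0,"ry":0,"rz":0},
  {"tx":-0.27,"ty":-0.75,"tz":0,"rx":0,"ry":0,"rz":0},
  {"tx":-0.27,"ty":-0.75,"tz":0,"rx":0,"ry":0,"rz":0},
  {"tx":-0.27,"ty":-0.75,"tz":0,"rx":0,"ry":0,"rz":0},
  {"tx":-0.27,"ty":-0.75,"tz":0,"rx":0,"ry":0,"rz":0},
  {"tx":-0.27,"ty":-0.75,"tz":0,"rx":0,"ry":0,"rz":0},
  {"tx":-0.27,"ty":-0.75,"tz":0,"rx":0,"ry":0,"rz":0},
  {"tx":-0.27,"ty":-0.75,"tz":0,"rx":0,"ry":0,"rz":0},
  {"tx":-0.27,"ty":-0.75,"tz":0,"rx":0,"ry":0,"rz":0},
  {"tx":-0.27,"ty":-0.75,"tz":0,"rx":0,"ry":0,"rz":0},
  {"tx":-0.27,"ty":-0.75,"tz":0,"rx":0,"ry":0,"rz":0},
  {"tx":-0.27,"ty":-0.75,"tz":0,"rx":0,"ry":0,"rz":0},
  {"tx":-0.27,"ty":-0.75,"tz":0,"rx":0,"ry":0,"rz":0},
  {"tx":-0.27,"ty":-0.75,"tz":0,"rx":0,"ry":0,"rz":0},
  {"tx":-0.27,"ty":-0.75,"tz":0,"rx":0,"ry":0,"rz":0},
  {"tx":-0.27,"ty":-0.75,"tz":0,"rx":0,"ry":0,"rz":0},
  {"tx":-0.27,"ty":-0.75,"tz":0,"rx":0,"ry":0,"rz":0},
  {"tx":-0.27,"ty":-0.75,"tz":0,"rx":0,"ry":0,"rz":0},
  {"tx":-0.27,"ty":-0.75,"tz":0,"rx":0,"ry":0,"rz":0},
  {"tx":-0.1,"ty":-0.3,"tz":0,"rx":0,"ry":0,"rz":0},
])

```text
time: 3.15
position: [430.1, -270.9, 230.8]
orientation: [-0.093, -3.14, 0.0]
contact_force: [0.0, 0.1, 0.2]
gripper_width: 85.2
gripper_force: 0.0
```

```bash
python3 - <<'E'
from h import *
s=state();print(s['time'],s['position'],s['joint_positions'],R.from_rotvec(s['orientation']).as_matrix().round(3).tolist())
im=grab_frame('wrist');cv2.imwrite('pics/w2.png',im[:,:,::-1])
for d in outline_of('mallet','wrist'): print(d['confidence'],d['point'],d['mask'].sum())
E
```

```text
3.15 [ 430.07742486 -270.85939351  230.79048647] [-5.61810351e-01  2.30264578e-01 -1.36648221e-02  1.32700248e+00
 -3.66537400e-04 -5.02780570e-01] [[-0.998, 0.059, -0.0], [0.059, 0.998, -0.0], [0.0, -0.0, -1.0]]
0.64 [632.4, 149.3] 835
0.63 [315.4, 220.2] 6838
```

View pics/w2.png

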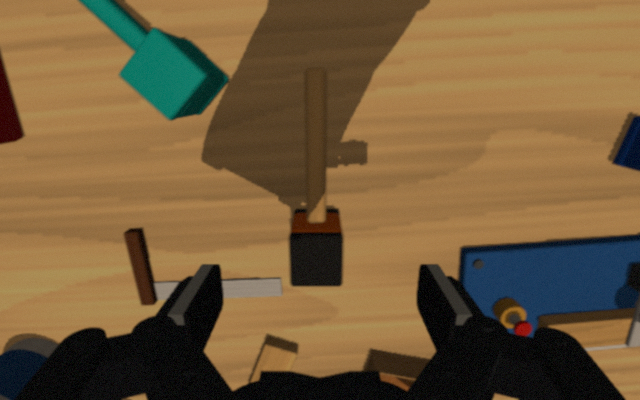

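The close view shows the wooden-handled mallet: handle from px (315,70) to (317,220), black head top around (316,259).

```bash
python3 - <<'E'
from h import *
q=back([(315.5,70),(317,205),(290,233),(342,234),(340,285),(291,284),(316,259)],[52,52,80,80,80,80,80],'wrist');print(q.round(1))
q=back([(523,330),(509,310)],[60,38],'wrist');print(q.round(1))
E
```

```text
[[ 332.2 -267.8   52. ]
 [ 458.7 -274.2   52. ]
 [ 475.5 -300.4   80. ]
 [ 479.3 -251.7   80. ]
 [ 534.1 -255.8   80. ]
 [ 530.2 -304.1   80. ]
 [ 504.  -277.7   80. ]]
[[618.9 -50.2  60. ]
 [607.4 -56.4  38. ]]
```

Emit:
play_rows([
  {"tx":-0.14,"ty":-0.05,"tz":0.4,"rx":0,"ry":0,"rz":0},
  {"tx":0,"ty":0,"tz":0.8,"rx":0,"ry":0,"rz":0},
  {"tx":0,"ty":0,"tz":0.8,"rx":0,"ry":0,"rz":0},
  {"tx":0,"ty":0,"tz":0.8,"rx":0,"ry":0,"rz":0},
  {"tx":0,"ty":0,"tz":0.7,"rx":0,"ry":0,"rz":0},
  {"tx":0,"ty":0,"tz":0.4,"rx":0,"ry":0,"rz":0},
  {"tx":0,"ty":0,"tz":0.26,"rx":0,"ry":0,"rz":0},
  {"tx":0,"ty":0,"tz":0,"rx":0,"ry":0,"rz":0},
])

```text
time: 4.05
position: [435.4, -269.2, 22.0]
orientation: [-0.088, -3.138, -0.003]
contact_force: [0.1, 0.5, -0.3]
gripper_width: 85.7
gripper_force: 0.0
```

Emit:
play_rows([
  {"tx":0,"ty":0,"tz":0,"rx":0,"ry":0,"rz":0},
  {"tx":0,"ty":0,"tz":0,"rx":0,"ry":0,"rz":0},
  {"tx":0,"ty":0,"tz":0,"rx":0,"ry":0,"rz":0},
  {"tx":0,"ty":0,"tz":0,"rx":0,"ry":0,"rz":0},
  {"tx":0,"ty":0,"tz":0,"rx":0,"ry":0,"rz":0},
  {"tx":0,"ty":0,"tz":0,"rx":0,"ry":0,"rz":0},
  {"tx":0,"ty":0,"tz":0,"rx":0,"ry":0,"rz":0},
  {"tx":0,"ty":0,"tz":0,"rx":0,"ry":0,"rz":0},
  {"tx":0,"ty":0,"tz":0,"rx":0,"ry":0,"rz":0},
  {"tx":0,"ty":0,"tz":0,"rx":0,"ry":0,"rz":0},
], fingers=1, force=120)

```text
time: 5.05
position: [436.9, -271.1, 23.9]
orientation: [0.09, 3.14, -0.001]
contact_force: [-2.5, 0.5, 8.8]
gripper_width: 18.3
gripper_force: 116.3
```

Emit:
play_rows([
  {"tx":0,"ty":0,"tz":-0.2,"rx":0,"ry":0,"rz":0},
  {"tx":0,"ty":0,"tz":-0.4,"rx":0,"ry":0,"rz":0},
  {"tx":0,"ty":0,"tz":-0.4,"rx":0,"ry":0,"rz":0},
  {"tx":0,"ty":0,"tz":-0.4,"rx":0,"ry":0,"rz":0},
  {"tx":0,"ty":0,"tz":-0.4,"rx":0,"ry":0,"rz":0},
  {"tx":0,"ty":0,"tz":-0.4,"rx":0,"ry":0,"rz":0},
  {"tx":-0.1,"ty":0.24,"tz":0,"rx":0,"ry":0,"rz":0},
  {"tx":-0.2,"ty":0.46,"tz":0,"rx":0,"ry":0,"rz":0},
  {"tx":-0.2,"ty":0.46,"tz":0,"rx":0,"ry":0,"rz":0},
  {"tx":-0.2,"ty":0.46,"tz":0,"rx":0,"ry":0,"rz":0},
  {"tx":-0.2,"ty":0.46,"tz":0,"rx":0,"ry":0,"rz":0},
  {"tx":-0.2,"ty":0.46,"tz":0,"rx":0,"ry":0,"rz":0},
  {"tx":-0.2,"ty":0.46,"tz":0,"rx":0,"ry":0,"rz":0},
  {"tx":-0.2,"ty":0.46,"tz":0,"rx":0,"ry":0,"rz":0},
  {"tx":-0.2,"ty":0.46,"tz":0,"rx":0,"ry":0,"rz":0},
  {"tx":-0.2,"ty":0.46,"tz":0,"rx":0,"ry":0,"rz":0},
  {"tx":-0.12,"ty":0.3,"tz":0,"rx":0,"ry":0,"rz":0},
  {"tx":0,"ty":0,"tz":0,"rx":0,"ry":0,"rz":0},
  {"tx":0,"ty":0,"tz":0,"rx":0,"ry":0,"rz":0},
])

```text
time: 6.95
position: [550.4, -42.9, 132.8]
orientation: [-0.089, -3.139, 0.0]
contact_force: [-0.3, -0.5, -2.4]
gripper_width: 18.4
gripper_force: 116.9
```

```bash
python3 - <<'E'
from h import *
s=state();print(s['time'],s['position'],R.from_rotvec(s['orientation']).as_matrix().round(3).tolist())
im=grab_frame('scene');cv2.imwrite('pics/s3.png',cv2.resize(im[130:280,230:430,::-1],None,fx=4,fy=4,interpolation=cv2.INTER_CUBIC))
im=grab_frame('wrist');cv2.imwrite('pics/w3.png',im[:,:,::-1])
E
```

```text
6.95 [550.36950966 -42.86028349 132.84757082] [[-0.998, 0.056, -0.001], [0.056, 0.998, -0.0], [0.001, -0.0, -1.0]]
```

View pics/w3.png

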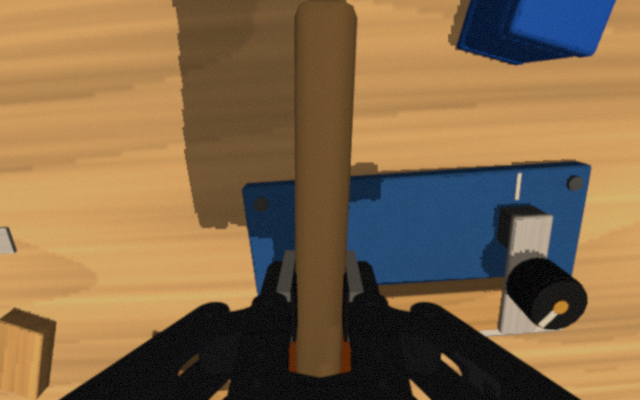

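View pics/s3.png

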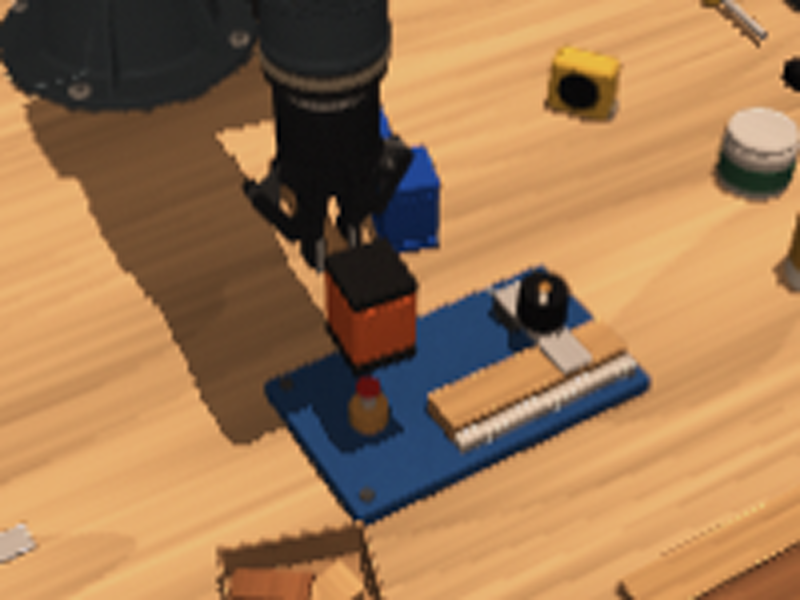

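The mallet hangs level in the grip, and its orange head is directly over the red pin (scene crop: pin at (368,385), head at (370,310)). By kinematics the head is at about (618,-48) and the pin at (618.5,-50).

Emit:
play_rows([
  {"tx":0,"ty":-0.03,"tz":0.3,"rx":0,"ry":0,"rz":0},
  {"tx":0,"ty":0,"tz":0.3,"rx":0,"ry":0,"rz":0},
  {"tx":0,"ty":0,"tz":0.3,"rx":0,"ry":0,"rz":0},
  {"tx":0,"ty":0,"tz":0.1,"rx":0,"ry":0,"rz":0},
  {"tx":0,"ty":0,"tz":0.1,"rx":0,"ry":0,"rz":0},
  {"tx":0,"ty":0,"tz":0.1,"rx":0,"ry":0,"rz":0},
  {"tx":0,"ty":0,"tz":0.06,"rx":0,"ry":0,"rz":0},
  {"tx":0,"ty":0,"tz":0,"rx":0,"ry":0,"rz":0},
])

```text
time: 7.85
position: [550.9, -44.8, 70.4]
orientation: [0.09, 3.14, -0.0]
contact_force: [0.5, -1.9, -1.1]
gripper_width: 18.2
gripper_force: 117.5
```

Emit:
play_rows([
  {"tx":0,"ty":0,"tz":0.04,"rx":0,"ry":0,"rz":0},
  {"tx":0,"ty":0,"tz":0.04,"rx":0,"ry":0,"rz":0},
  {"tx":0,"ty":0,"tz":0,"rx":0,"ry":0,"rz":0},
])

```text
time: 8.15
position: [550.7, -44.6, 67.1]
orientation: [0.09, 3.14, -0.0]
contact_force: [-9.0, -0.9, 16.4]
gripper_width: 18.2
gripper_force: 120.4
```

Emit:
play_rows([
  {"tx":0,"ty":0,"tz":0.03,"rx":0,"ry":0,"rz":0},
  {"tx":0,"ty":0,"tz":0,"rx":0,"ry":0,"rz":0},
  {"tx":0,"ty":0,"tz":0,"rx":0,"ry":0,"rz":0},
])

```text
time: 8.45
position: [550.4, -44.6, 66.3]
orientation: [0.09, 3.14, -0.0]
contact_force: [-17.9, -2.0, 29.5]
gripper_width: 18.2
gripper_force: 122.2
```

Emit:
play_rows([
  {"tx":0,"ty":0,"tz":-0.2,"rx":0,"ry":0,"rz":0},
  {"tx":0,"ty":0,"tz":-0.4,"rx":0,"ry":0,"rz":0},
  {"tx":0,"ty":0,"tz":-0.4,"rx":0,"ry":0,"rz":0},
  {"tx":0,"ty":0,"tz":-0.4,"rx":0,"ry":0,"rz":0},
  {"tx":0.1,"ty":-0.24,"tz":0,"rx":0,"ry":0,"rz":0},
  {"tx":0.2,"ty":-0.46,"tz":0,"rx":0,"ry":0,"rz":0},
  {"tx":0.2,"ty":-0.46,"tz":0,"rx":0,"ry":0,"rz":0},
  {"tx":0.2,"ty":-0.46,"tz":0,"rx":0,"ry":0,"rz":0},
  {"tx":0.2,"ty":-0.46,"tz":0,"rx":0,"ry":0,"rz":0},
  {"tx":0.2,"ty":-0.46,"tz":0,"rx":0,"ry":0,"rz":0},
  {"tx":0.2,"ty":-0.46,"tz":0,"rx":0,"ry":0,"rz":0},
  {"tx":0.2,"ty":-0.46,"tz":0,"rx":0,"ry":0,"rz":0},
  {"tx":0.2,"ty":-0.46,"tz":0,"rx":0,"ry":0,"rz":0},
  {"tx":0.2,"ty":-0.46,"tz":0,"rx":0,"ry":0,"rz":0},
  {"tx":0.12,"ty":-0.27,"tz":0,"rx":0,"ry":0,"rz":0},
  {"tx":0,"ty":0,"tz":0,"rx":0,"ry":0,"rz":0},
  {"tx":0,"ty":0,"tz":0,"rx":0,"ry":0,"rz":0},
])

```text
time: 10.15
position: [436.4, -270.7, 134.4]
orientation: [-0.091, -3.14, -0.001]
contact_force: [-0.4, 0.2, -3.1]
gripper_width: 18.1
gripper_force: 117.2
```

```bash
python3 - <<'E'
from h import *
s=state();print(s['time'],s['position'],s['contact_force'])
im=grab_frame('scene');cv2.imwrite('pics/s4.png',cv2.resize(im[150:300,200:400,::-1],None,fx=4,fy=4,interpolation=cv2.INTER_CUBIC))
E
```

```text
10.15 [ 436.4324452  -270.68677129  134.4227469 ] [-0.41790659  0.23990913 -3.09465312]
```

View pics/s4.png

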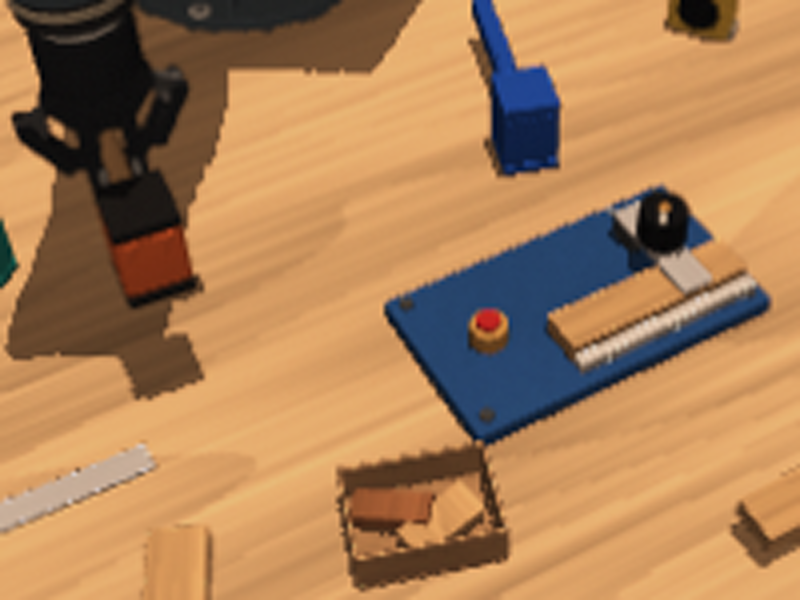

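The pin is home: its red head sits on the boss at (488,325). The mallet is still held level, so I'll set it down.

Emit:
play_rows([
  {"tx":0,"ty":0,"tz":0.3,"rx":0,"ry":0,"rz":0},
  {"tx":0,"ty":0,"tz":0.5,"rx":0,"ry":0,"rz":0},
  {"tx":0,"ty":0,"tz":0.5,"rx":0,"ry":0,"rz":0},
  {"tx":0,"ty":0,"tz":0.4,"rx":0,"ry":0,"rz":0},
  {"tx":0,"ty":0,"tz":0.2,"rx":0,"ry":0,"rz":0},
  {"tx":0,"ty":0,"tz":0.1,"rx":0,"ry":0,"rz":0},
  {"tx":0,"ty":0,"tz":0.1,"rx":0,"ry":0,"rz":0},
  {"tx":0,"ty":0,"tz":0.06,"rx":0,"ry":0,"rz":0},
  {"tx":0,"ty":0,"tz":0,"rx":0,"ry":0,"rz":0},
])

```text
time: 11.1
position: [436.8, -271.0, 27.0]
orientation: [0.09, 3.14, -0.0]
contact_force: [0.5, 0.5, -3.0]
gripper_width: 18.1
gripper_force: 117.2
```

Emit:
play_rows([
  {"tx":0,"ty":0,"tz":0.02,"rx":0,"ry":0,"rz":0},
  {"tx":0,"ty":0,"tz":0,"rx":0,"ry":0,"rz":0},
])

```text
time: 11.3
position: [436.8, -271.1, 26.1]
orientation: [0.09, 3.14, -0.0]
contact_force: [-0.2, -0.5, -3.3]
gripper_width: 18.3
gripper_force: 117.2
```

Emit:
play_rows([
  {"tx":0,"ty":0,"tz":0.03,"rx":0,"ry":0,"rz":0},
  {"tx":0,"ty":0,"tz":0.03,"rx":0,"ry":0,"rz":0},
  {"tx":0,"ty":0,"tz":0,"rx":0,"ry":0,"rz":0},
])

```text
time: 11.6
position: [436.5, -271.2, 23.7]
orientation: [0.09, 3.14, -0.001]
contact_force: [-9.2, 2.9, 19.0]
gripper_width: 18.5
gripper_force: 120.7
```

Emit:
play_rows([
  {"tx":0,"ty":0,"tz":-0.02,"rx":0,"ry":0,"rz":0},
  {"tx":0,"ty":0,"tz":0,"rx":0,"ry":0,"rz":0},
  {"tx":0,"ty":0,"tz":0,"rx":0,"ry":0,"rz":0},
  {"tx":0,"ty":0,"tz":0,"rx":0,"ry":0,"rz":0},
  {"tx":0,"ty":0,"tz":0,"rx":0,"ry":0,"rz":0},
  {"tx":0,"ty":0,"tz":0,"rx":0,"ry":0,"rz":0},
  {"tx":0,"ty":0,"tz":0,"rx":0,"ry":0,"rz":0},
  {"tx":0,"ty":0,"tz":0,"rx":0,"ry":0,"rz":0},
], fingers=0)

```text
time: 12.4
position: [436.6, -270.9, 23.8]
orientation: [-0.09, -3.14, -0.0]
contact_force: [-0.7, -0.1, 0.1]
gripper_width: 85.6
gripper_force: 0.0
```

Emit:
play_rows([
  {"tx":0,"ty":0,"tz":-0.2,"rx":0,"ry":0,"rz":0},
  {"tx":0,"ty":0,"tz":-0.5,"rx":0,"ry":0,"rz":0},
  {"tx":0,"ty":0,"tz":-0.8,"rx":0,"ry":0,"rz":0},
  {"tx":0,"ty":0,"tz":-0.8,"rx":0,"ry":0,"rz":0},
  {"tx":0,"ty":0,"tz":-0.8,"rx":0,"ry":0,"rz":0},
  {"tx":0,"ty":0,"tz":-0.5,"rx":0,"ry":0,"rz":0},
  {"tx":0,"ty":0,"tz":-0.2,"rx":0,"ry":0,"rz":0},
  {"tx":0,"ty":0,"tz":0,"rx":0,"ry":0,"rz":0},
])

```text
time: 13.2
position: [437.1, -271.2, 215.1]
orientation: [0.09, 3.138, -0.002]
contact_force: [-0.2, 0.2, -0.8]
gripper_width: 85.3
gripper_force: 0.0
```

```bash
python3 - <<'E'
from h import *
s=state();print(s['time'],s['position'],s['joint_positions'],R.from_rotvec(s['orientation']).as_matrix().round(3).tolist())
grab_frame('wrist');
for d in outline_of('mallet','wrist'): print(d['confidence'],d['point'],d['mask'].sum())
# nut location from old wrist shot is in pics/w3.png; use scene/top
im=grab_frame('top');
for d in outline_of('clamp_nut','top'): print(d['confidence'],d['point'],d['mask'].sum(),back([d['point']],75,'top').round(1))
E
```

```text
13.2 [ 437.05345505 -271.21605196  215.0669514 ] [-5.55393584e-01  2.43800188e-01 -3.58672192e-02  1.28895243e+00
 -5.71976553e-06 -4.98295865e-01] [[-0.998, 0.057, 0.002], [0.057, 0.998, -0.001], [-0.002, -0.001, -1.0]]
0.94 [321.9, 216.3] 7578
0.69 [157.5, 62.6] 8165
0.56 [636.3, 153.2] 213
0.61 [264.6, 173.6] 143 [[624.3 122.8  75. ]]
```

Emit:
play_rows([
  {"tx":-0.13,"ty":0.33,"tz":0,"rx":0,"ry":0,"rz":0},
  {"tx":-0.26,"ty":0.66,"tz":0,"rx":0,"ry":0,"rz":0},
  {"tx":-0.26,"ty":0.66,"tz":0,"rx":0,"ry":0,"rz":0},
  {"tx":-0.26,"ty":0.66,"tz":0,"rx":0,"ry":0,"rz":0},
  {"tx":-0.26,"ty":0.66,"tz":0,"rx":0,"ry":0,"rz":0},
  {"tx":-0.26,"ty":0.66,"tz":0,"rx":0,"ry":0,"rz":0},
  {"tx":-0.26,"ty":0.66,"tz":0,"rx":0,"ry":0,"rz":0},
  {"tx":-0.26,"ty":0.66,"tz":0,"rx":0,"ry":0,"rz":0},
  {"tx":-0.26,"ty":0.66,"tz":0,"rx":0,"ry":0,"rz":0},
  {"tx":-0.26,"ty":0.66,"tz":0,"rx":0,"ry":0,"rz":0},
  {"tx":-0.26,"ty":0.66,"tz":0,"rx":0,"ry":0,"rz":0},
  {"tx":-0.26,"ty":0.66,"tz":0,"rx":0,"ry":0,"rz":0},
  {"tx":-0.13,"ty":0.31,"tz":0,"rx":0,"ry":0,"rz":0},
  {"tx":0,"ty":0,"tz":0,"rx":0,"ry":0,"rz":0},
  {"tx":0,"ty":0,"tz":0,"rx":0,"ry":0,"rz":0},
])

```text
time: 14.9
position: [614.4, 114.3, 212.7]
orientation: [-0.089, -3.139, 0.001]
contact_force: [-0.3, -0.7, 0.0]
gripper_width: 85.4
gripper_force: 0.0
```

```bash
python3 - <<'E'
from h import *
s=state();print(s['time'],s['position'],s['joint_positions'],R.from_rotvec(s['orientation']).as_matrix().round(3).tolist())
im=grab_frame('wrist');cv2.imwrite('pics/w5.png',im[:,:,::-1])
for d in outline_of('clamp_nut','wrist'): print(d['confidence'],d['point'],d['mask'].sum(),back([d['point']],80,'wrist').round(1))
E
```

```text
14.9 [614.3958922  114.34959053 212.69496962] [ 1.84109317e-01  4.86510469e-01  3.06551450e-01  1.39263412e+00
 -1.93306636e-04  2.40719300e-01] [[-0.998, 0.057, -0.002], [0.057, 0.998, -0.001], [0.002, -0.001, -1.0]]
0.83 [319.7, 191.9] 2118 [[616.4 113.2  80. ]]
```

View pics/w5.png

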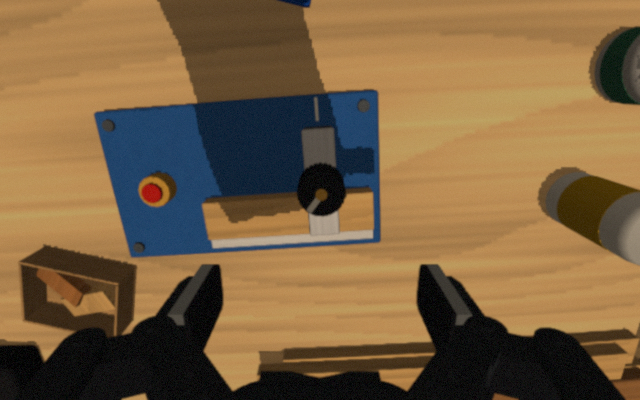

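The pin is down and nut_top is at px (321,195), about (617,114). The mark points at about -40°, so the nut is at about 1.17 rad and needs about 139° clockwise. I'll pre-rotate 60° counter-clockwise, then descend.

Emit:
play_rows([
  {"tx":-0.05,"ty":0,"tz":0,"rx":0,"ry":0,"rz":-1},
  {"tx":0,"ty":0,"tz":0,"rx":0,"ry":0,"rz":-1},
  {"tx":0,"ty":0,"tz":0,"rx":0,"ry":0,"rz":-1},
  {"tx":0,"ty":0,"tz":0.3,"rx":0,"ry":0,"rz":-1},
  {"tx":0,"ty":0,"tz":0.3,"rx":0,"ry":0,"rz":-1},
  {"tx":0,"ty":0,"tz":0.3,"rx":0,"ry":0,"rz":-1},
  {"tx":0,"ty":0,"tz":0.3,"rx":0,"ry":0,"rz":-1},
  {"tx":0,"ty":0,"tz":0.3,"rx":0,"ry":0,"rz":-1},
  {"tx":0,"ty":0,"tz":0.3,"rx":0,"ry":0,"rz":-1},
  {"tx":0,"ty":0,"tz":0.1,"rx":0,"ry":0,"rz":-1},
  {"tx":0,"ty":0,"tz":0,"rx":0,"ry":0,"rz":0},
  {"tx":0,"ty":0,"tz":0,"rx":0,"ry":0,"rz":0},
])

```text
time: 16.2
position: [617.3, 113.7, 119.2]
orientation: [-1.487, 2.767, -0.0]
contact_force: [-0.2, -0.0, 0.8]
gripper_width: 85.3
gripper_force: 0.0
```

Emit:
play_rows([
  {"tx":0,"ty":0,"tz":0.3,"rx":0,"ry":0,"rz":0},
  {"tx":0,"ty":0,"tz":0.4,"rx":0,"ry":0,"rz":0},
  {"tx":0,"ty":0,"tz":0.3,"rx":0,"ry":0,"rz":0},
  {"tx":0,"ty":0,"tz":0.18,"rx":0,"ry":0,"rz":0},
  {"tx":0,"ty":0,"tz":0.08,"rx":0,"ry":0,"rz":0},
  {"tx":0,"ty":0,"tz":0,"rx":0,"ry":0,"rz":0},
])

```text
time: 16.8
position: [617.5, 114.3, 56.0]
orientation: [-1.491, 2.765, -0.0]
contact_force: [-0.5, 0.1, 0.0]
gripper_width: 85.2
gripper_force: 0.0
```

Emit:
play_rows([
  {"tx":0,"ty":0,"tz":0,"rx":0,"ry":0,"rz":0},
  {"tx":0,"ty":0,"tz":0,"rx":0,"ry":0,"rz":0},
  {"tx":0,"ty":0,"tz":0,"rx":0,"ry":0,"rz":0},
  {"tx":0,"ty":0,"tz":0,"rx":0,"ry":0,"rz":0},
  {"tx":0,"ty":0,"tz":0,"rx":0,"ry":0,"rz":0},
  {"tx":0,"ty":0,"tz":0,"rx":0,"ry":0,"rz":0},
  {"tx":0,"ty":0,"tz":0,"rx":0,"ry":0,"rz":0},
  {"tx":0,"ty":0,"tz":0,"rx":0,"ry":0,"rz":0},
], fingers=1, force=50)

```text
time: 17.6
position: [617.2, 114.8, 56.6]
orientation: [-1.493, 2.764, 0.001]
contact_force: [-6.9, 2.3, 10.3]
gripper_width: 38.7
gripper_force: 48.9
```

Emit:
play_rows([
  {"tx":0,"ty":0,"tz":0.002,"rx":0,"ry":0,"rz":0.5},
  {"tx":0,"ty":0,"tz":0.002,"rx":0,"ry":0,"rz":1},
  {"tx":0,"ty":0,"tz":0.002,"rx":0,"ry":0,"rz":1},
  {"tx":0,"ty":0,"tz":0.002,"rx":0,"ry":0,"rz":1},
  {"tx":0,"ty":0,"tz":0.002,"rx":0,"ry":0,"rz":1},
  {"tx":0,"ty":0,"tz":0.002,"rx":0,"ry":0,"rz":1},
  {"tx":0,"ty":0,"tz":0.002,"rx":0,"ry":0,"rz":1},
  {"tx":0,"ty":0,"tz":0.002,"rx":0,"ry":0,"rz":1},
  {"tx":0,"ty":0,"tz":0.002,"rx":0,"ry":0,"rz":1},
  {"tx":0,"ty":0,"tz":0.002,"rx":0,"ry":0,"rz":1},
  {"tx":0,"ty":0,"tz":0.002,"rx":0,"ry":0,"rz":1},
  {"tx":0,"ty":0,"tz":0.002,"rx":0,"ry":0,"rz":1},
  {"tx":0,"ty":0,"tz":0.002,"rx":0,"ry":0,"rz":1},
  {"tx":0,"ty":0,"tz":0.002,"rx":0,"ry":0,"rz":1},
  {"tx":0,"ty":0,"tz":0.002,"rx":0,"ry":0,"rz":1},
  {"tx":0,"ty":0,"tz":0.002,"rx":0,"ry":0,"rz":1},
  {"tx":0,"ty":0,"tz":0.002,"rx":0,"ry":0,"rz":1},
  {"tx":0,"ty":0,"tz":0.002,"rx":0,"ry":0,"rz":1},
  {"tx":0,"ty":0,"tz":0.002,"rx":0,"ry":0,"rz":1},
  {"tx":0,"ty":0,"tz":0.002,"rx":0,"ry":0,"rz":1},
])

```text
time: 19.6
position: [617.0, 115.7, 54.7]
orientation: [-1.581, -2.713, -0.003]
contact_force: [-6.8, 7.5, 10.5]
gripper_width: 38.5
gripper_force: 49.0
```

```bash
python3 - <<'E'
from h import *
s=state();print(s['time'],s['position'],s['joint_positions'].round(3) if hasattr(s['joint_positions'],'round') else s['joint_positions'],s['torque'],s['contact_force'])
E
```

```text
19.6 [617.03266644 115.66632175  54.66084635] [0.184 0.557 0.014 1.028 0.002 1.239] [1.61045623 1.58173452 0.15505879] [-6.78970347  7.45521933 10.52489408]
```

Emit:
play_rows([
  {"tx":0,"ty":0,"tz":0.001,"rx":0,"ry":0,"rz":0.5},
  {"tx":0,"ty":0,"tz":0.001,"rx":0,"ry":0,"rz":0.5},
  {"tx":0,"ty":0,"tz":0.001,"rx":0,"ry":0,"rz":0.5},
  {"tx":0,"ty":0,"tz":0.001,"rx":0,"ry":0,"rz":0.5},
  {"tx":0,"ty":0,"tz":0.001,"rx":0,"ry":0,"rz":0.5},
  {"tx":0,"ty":0,"tz":0.001,"rx":0,"ry":0,"rz":0.5},
])

```text
time: 20.2
position: [617.2, 115.8, 54.4]
orientation: [-1.983, -2.435, -0.003]
contact_force: [-6.3, 9.0, 10.4]
gripper_width: 38.5
gripper_force: 49.0
```

```bash
python3 - <<'E'
from h import *
s=state();print(s['time'],s['joint_positions'][5],s['torque'],s['contact_force'])
E
```

```text
20.2 1.5514322959894384 [1.70648036 1.42232392 0.07942998] [-6.31658376  9.02379624 10.41523725]
```

Emit:
play_rows([
  {"tx":0,"ty":0,"tz":0.001,"rx":0,"ry":0,"rz":0.5},
  {"tx":0,"ty":0,"tz":0.001,"rx":0,"ry":0,"rz":0.5},
])

```text
time: 20.4
position: [617.2, 115.8, 54.3]
orientation: [-2.108, -2.327, -0.003]
contact_force: [-6.1, 9.1, 10.4]
gripper_width: 38.4
gripper_force: 49.0
```

```bash
python3 - <<'E'
from h import *
s=state();print(s['time'],s['joint_positions'][5],s['torque'],s['contact_force'])
E
```

```text
20.4 1.6561268438125996 [1.75532653 1.36951123 0.2893495 ] [-6.07322324  9.06567791 10.40832388]
```

Emit:
play_rows([
  {"tx":0,"ty":0,"tz":0.001,"rx":0,"ry":0,"rz":0.4},
  {"tx":0,"ty":0,"tz":0,"rx":0,"ry":0,"rz":0},
])

```text
time: 20.6
position: [617.2, 115.8, 54.3]
orientation: [-2.155, -2.284, -0.003]
contact_force: [-5.2, 8.8, 10.7]
gripper_width: 38.8
gripper_force: 49.0
```

```bash
python3 - <<'E'
from h import *
s=state();print(s['time'],s['joint_positions'][5],s['torque'],s['contact_force'])
E
```

```text
20.6 1.6967647003775512 [1.69513713 1.34944977 1.03048288] [-5.22109392  8.75959505 10.71321755]
```

Emit:
play_rows([
  {"tx":0,"ty":0,"tz":0,"rx":0,"ry":0,"rz":0.4},
  {"tx":0,"ty":0,"tz":0,"rx":0,"ry":0,"rz":0},
])

```text
time: 20.8
position: [617.3, 114.9, 54.3]
orientation: [-2.203, -2.239, -0.001]
contact_force: [-5.6, 2.8, 11.1]
gripper_width: 38.6
gripper_force: 49.0
```

```bash
python3 - <<'E'
from h import *
s=state();print(s['time'],s['joint_positions'][5],s['torque'],s['contact_force'])
E
```

```text
20.8 1.7385595702423866 [0.31075611 1.3163553  0.9294256 ] [-5.61829008  2.81842051 11.06752654]
```

The torque saturates at about 1 N m, so the nut has bottomed out. Backing off a quarter turn.

Emit:
play_rows([
  {"tx":0,"ty":0,"tz":-0.002,"rx":0,"ry":0,"rz":-0.4},
  {"tx":0,"ty":0,"tz":-0.002,"rx":0,"ry":0,"rz":-0.9},
  {"tx":0,"ty":0,"tz":-0.002,"rx":0,"ry":0,"rz":-1},
  {"tx":0,"ty":0,"tz":-0.002,"rx":0,"ry":0,"rz":-1},
  {"tx":0,"ty":0,"tz":-0.002,"rx":0,"ry":0,"rz":-1},
  {"tx":0,"ty":0,"tz":-0.002,"rx":0,"ry":0,"rz":-1},
  {"tx":0,"ty":0,"tz":-0.002,"rx":0,"ry":0,"rz":-1},
  {"tx":0,"ty":0,"tz":-0.002,"rx":0,"ry":0,"rz":-1},
  {"tx":0,"ty":0,"tz":-0.002,"rx":0,"ry":0,"rz":-1},
  {"tx":0,"ty":0,"tz":-0.002,"rx":0,"ry":0,"rz":-1},
  {"tx":0,"ty":0,"tz":-0.002,"rx":0,"ry":0,"rz":-1},
  {"tx":0,"ty":0,"tz":-0.002,"rx":0,"ry":0,"rz":-1},
  {"tx":0,"ty":0,"tz":-0.002,"rx":0,"ry":0,"rz":-1},
  {"tx":0,"ty":0,"tz":-0.002,"rx":0,"ry":0,"rz":-1},
  {"tx":0,"ty":0,"tz":-0.002,"rx":0,"ry":0,"rz":-1},
  {"tx":0,"ty":0,"tz":-0.002,"rx":0,"ry":0,"rz":-0.7},
  {"tx":0,"ty":0,"tz":-0.002,"rx":0,"ry":0,"rz":-0.4},
  {"tx":0,"ty":0,"tz":0,"rx":0,"ry":0,"rz":0},
  {"tx":0,"ty":0,"tz":0,"rx":0,"ry":0,"rz":0},
  {"tx":0,"ty":0,"tz":0,"rx":0,"ry":0,"rz":0},
])

```text
time: 22.8
position: [617.8, 115.3, 56.0]
orientation: [-0.092, 3.139, 0.002]
contact_force: [-1.4, 4.1, 6.9]
gripper_width: 38.6
gripper_force: 49.3
```

```bash
python3 - <<'E'
from h import *
s=state();print(s['time'],s['joint_positions'][5],s['torque'],s['gripper_force'],s['gripper_width'],np.abs(s['joint_vel']).max())
a=cv2.resize(grab_frame('top')[110:330,190:490,::-1],None,fx=2.66,fy=2.66,interpolation=cv2.INTER_CUBIC)
b=cv2.resize(grab_frame('wrist')[:,:,::-1],(400,250),interpolation=cv2.INTER_AREA)
a=cv2.resize(a,(455,334)); c=np.zeros((590,455,3),np.uint8); c[:334]=a; c[338:588,:400]=b
cv2.imwrite('pics/f.png',c)
E
```

```text
22.8 0.12515662781961015 [1.08197885 0.25031388 0.1362748 ] 49.296627044677734 38.6124400912729 0.0010703856386438954
```

View pics/f.png

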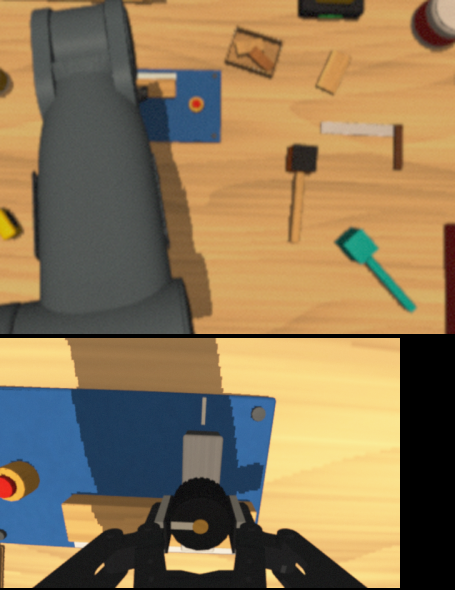

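The nut's mark points at the pin, so it is backed off a quarter turn. The mallet stands clear of the jig, the pin is home and the other things look undisturbed.

```bash
python3 -c "
from bench import *
print(close_job())"
```

```text
the job is handed in; nothing more can be done
None
```

The job is handed in at about 23 s of the 67 s: the pin is home, the mallet is back on the bench clear of the jig, and the gripper is holding the nut a quarter turn back from its stop; the hand-in returned no verdict.

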